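# Build up the keyed sieve stack on the shaker

### The job

Build up the small sieve stack on the shaker station: take the slotted screen out of the drying cradle and set it on the pan between the side guides, then put the lid on the screen, each turned so that all its lugs drop into the notches below and it sits fully home. The cradle leaves only one pair of the screen's faces free and the guides leave only the other, so put the screen down on the bench and take it again the other way. Leave the dishes and the vial where they stand.

Things in the scene. Friction and masses are not known exactly. Their poses are not given: they have to be found in the camera images.
- screen_home (a point): Point of the fixed shaker station: where the screen's centre (screen_mid) is when it is fully home, 55 mm above the bench. Axes as the screen's must then be: x out of the two open sides, y towards the side guides, z up. The station has a grey base plate 90 mm (x) by 112 mm (y), 10 mm thick.
- pan_rim (a point): Centre of the rim of the fixed aluminium pan of the station, 42 mm above the bench, axes as screen_home. Pan 56 mm (x) by 64 mm (y), wall 8 mm, corner +x +y clipped off by 12 mm. Three notches 16 mm wide, 9.5 mm deep in the rim take the screen's lugs: one in the middle of the +x wall, one in each y wall, its middle at x = -10 mm.
- guide_tops (a point): Point above the pan, level with the tops of the station's two upright grey guides, 90 mm above the bench (14 mm above the top of the seated screen). They stand at +y and -y, 36 mm wide (x), 6 mm thick, inner faces 35 mm from this axis, only 3 mm from the seated screen: no finger fits beside its y faces there. The x sides are open.
- lid_home (a point): Point of the station: where the lid's centre (lid_mid) is when the lid is home on the seated screen, 93 mm above the bench, 38 mm above screen_home, same axes.
- cradle_floor (a point): Centre of the floor of the fixed grey drying cradle, 6 mm above the bench; floor 78 mm (x) by 56 mm (y). Two upright cheeks at +x and -x, 40 mm wide (y), 5 mm thick, inner faces 31 mm from the centre, tops 54 mm above the bench (6 mm above the top of the screen in it): the screen in it can be taken only by its y faces.
- screen_mid (a point): Centre of the loose screen, half-way up its height, 21 mm above its lug tips; z up. Aluminium block with slotted deck, 56 mm (x) by 64 mm (y), 42 mm tall with its lugs, about 160 g, corner +x +y clipped off by 12 mm. Grip it by the y faces (64 mm apart) or the x faces (56 mm apart). It starts in the cradle, axes along the cradle's within 0.03 rad.
- screen_foot (a point): Underside point of the screen, level with the tips of its three lugs, on which it stands on the bench or in the cradle. Lugs 12 mm wide, 5 mm thick, 8 mm tall: one under the middle of the +x side, one under each y side, its middle at x = -10 mm.
- screen_top (a point): Point of the screen: where the lid's centre (lid_mid) is when the lid is home on the screen, 38 mm above screen_mid; axes of the screen. The screen's rim (21 mm above screen_mid) has the same three notches as the pan, for the lid's lugs: 16 mm wide, 9.5 mm deep, middle of the +x wall, and at x = -10 mm in each y wall.
- lid_mid (a point): Centre of the loose lid, half-way up its height, 25 mm above its lug tips; z up. Aluminium cover 56 mm (x) by 64 mm (y), 6 mm thick, its top face 11 mm below this point, about 80 g, corner +x +y clipped off by 12 mm. It starts standing on the bench on its lugs.
- lid_grip (a point): Point in the lid's upright grip fin where it is well held across x, 13 mm above lid_mid, 24 mm above the cover. The fin is 12 mm thick (x), 40 mm long (y) and ends 12 mm above this point.
- lid_foot (a point): Underside point of the lid, level with the tips of its three lugs, of the same size and places as the screen's: 12 mm wide, 5 mm thick, 8 mm tall, under the middle of the +x side and at x = -10 mm under each y side.
- dish: bystander: round aluminium moisture dish with lid, 61 mm across, 26 mm tall; origin at the centre of its underside
- vial: bystander: sample vial with a white cap, 33 mm across, 78 mm tall; origin at the centre of its underside
- petri: bystander: clear round dish with kernels, 68 mm across, 14 mm tall; origin at the centre of its underside

How it is judged (in metres and radians):
On the way, in this order (a step that is already met when the one before it is completed fails the run):
1. the screen stands upright on the bench on its lugs, clear of the cradle and let go (height (world z) of screen_foot below 0.004 m and angle between screen_foot's own z axis and vertical below 0.06 rad and horizontal distance between screen_mid and cradle_floor above 0.06 m and contact force between the fingers and screen below 0.2 N), for 0.2 s.
2. the screen sits fully home on the pan, its lugs in the notches (distance between screen_mid and screen_home below 0.004 m and angle between the x axis of screen_mid and the x axis of screen_home, either way round below 0.1 rad), for 0.2 s.
At the end, for the whole second after the job is handed in: The screen is home on the station's pan (its centre within 4 mm of its home point, which only lugs in notches allow, and turned within 0.1 rad), the lid is home on the screen in the same way (within 4 mm and 0.1 rad), and both are at rest (all of step 2 and distance between lid_mid and screen_top below 0.004 m and angle between the x axis of lid_mid and the x axis of screen_mid, either way round below 0.1 rad and linear speed of each of screen, lid below 0.02 m/s); the robot touches nothing.
It fails at once if the dish is moved by more than 30 mm (distance of dish from where it was at the start of the episode above 0.03 m).
It fails at once if the vial is moved by more than 30 mm (distance of vial from where it was at the start of the episode above 0.03 m).
It fails at once if the petri is moved by more than 30 mm (distance of petri from where it was at the start of the episode above 0.03 m).
It also fails if it takes over 64 s, if anything falls off the work surface, if the arm or the gripper's body presses on something with over 40 N, if the wrist force passes 120 N, or if a joint passes its speed limit or range.

### The arm

A 6-joint arm with a two-finger parallel gripper is mounted at the origin on a cart in front of the work surface, level with it; the furniture and walls round the work are solid. World frame = base frame: x ahead of the robot, y to its left, z up, the work surface at z = 0. Lengths are in m, angles in degrees, forces in N, time in s.
With the tool pointing down it reaches from about 0.25 to 0.725 m from the base axis. Payload 9.7 kg.
Tool frame: the origin (TCP) lies at the centre of the arm's flange, where the gripper is bolted on; the fingertips stand 173 mm ahead of it and the grasp point (between the pads) lies 155 mm ahead of it; z points along the fingers, y is the line along which they close (so a half turn about z gives the same grasp; the last joint's range is limited). The gripper opens to 85 mm and grips with 20 to 120 N. Pads are 22 mm wide; open, the fingers measure 114 mm over their backs; the gripper's body (76 mm by 85 mm) begins 54 mm behind the grasp point. The pads swing forward as they close: fully open they stand 13 mm farther back than shut.
Start: joints at [68.297, 4.979, 10.078, 95.1, 0, 90], TCP at [0.203, 0.511, 0.405] pointing down, gripper open.
Joint ranges: [-179.16, 179.16], [-48.56, 103.87], [-65.8, 70.77], [-126.05, 130.52], [-82.76, 87.17], [-180, 180]. Speed limits (degrees/s): [127.2, 127.2, 147.25, 180, 180, 180].

### API

Orientations are given as [roll, pitch, yaw] about the fixed x, y, z axes, in that order (R = Rz(yaw) Ry(pitch) Rx(roll)).
In Python, from workcell import monitor, camera, get_calibration, bot gives the robot as it stands.
- The arm moves only by the tool carry_out, never from a script. Its argument "targets" is text: rows parted by semicolons, each of 7 numbers parted by spaces: the shift along the tool's x, y, z in units of 0.04 m (1.0 is 0.04 m), then the turn, a rotation vector about the tool's x, y, z in units of 0.1 rad (1.0 is 0.1 rad), then the opening, from -1 (shut) to 1 (fully open), so that 0 is half open. A call has exactly 8 rows; each row shifts and turns the commanded pose from where the row before left it, along the tool's axes as they then stand; what a row does not reach is not made up. A row lasts 1/12 s, in which the tool goes at most 41.7 mm and 7.16 degrees, less where a joint would pass 70% of its speed; a pose out of reach is approached as far as the arm can. A call with a number of a shift or a turn outside -1 to 1 is refused whole. A call with a gripper value outside its range is refused whole. The fingers move at their own pace and stop on an object; "newtons" is the grip in N (left out, the last holds). Time passes only in rows, so rows that do not move let the fingers close, or fill a call up. It gives the time, the measured TCP pose, the force, the opening and the grip force at its end, in the units of the state.
- monitor.get_obs(): the state, without advancing time (a new reading comes with each control period).
- camera(name): name is "side" or "top"; returns the picture (480x640x3 uint8, red, green, blue); there is no depth.
- get_calibration(name): a dict with "fx", "fy", "cx", "cy" (pixels), "view" (4x4, takes a point from world to camera coordinates). Camera axes: x right, y down, z forward; pixel columns grow to the right and rows downward; lengths in m; the calibration is good to about 2 mm. A picture is of the moment at which its call begins. get_calibration takes no time and is no camera call.
- bot.job_done(): hands the job in; it is judged then, once.
The state is a dict: "time": time; "q": joint angles; "qd": joint speeds; "joint_efforts": joint torques, N m; "ee_pos": TCP position; "tcp_rot": TCP orientation; "wrist_force": force on the tool from outside, world axes, zero at the start; "torque": the same for the moment, N m; "opening": finger opening in m; "grasp_force": force on a finger pad.
Only numpy, scipy, OpenCV 4.12 (cv2) and the standard library are available. Lean on these libraries where they do the work, as an engineer would, in place of code of your own. Each camera call takes 0.05 s, during which the arm holds its last target. There are 200 camera calls.

## Working session

There is one attempt and no reset: what is moved stays moved. The work goes in short steps, Python scripts to look and compute and a tool call to move; the robot and the scene stay as the last step left them, time stands still between calls to the robot, and variables do not carry over. Pictures are saved under pics/ and viewed, at most 12 in all, crops included, and the job is handed in when it is done.

Besides the shell and the picture viewer there is one more tool, called as name(argument=value, ...) on one line, values as JSON. carry_out: Moves the arm, as the interface text tells. Shifts and turns lie within -1 to 1; 1 stands for 0.04 m of shift or 0.1 rad of turn. Its arguments: {"type":"object","properties":{"targets":{"type":"string"},"newtons":{"type":"number"}},"required":["targets"]}

```bash
mkdir -p pics
python3 - <<'E'
from workcell import monitor,camera,get_calibration
import cv2,numpy as np
print(monitor.get_obs())
for n in("side","top"):
    im=camera(n);cv2.imwrite(f"pics/{n}0.png",im[:,:,::-1]);np.save(f"{n}0.npy",im);c=get_calibration(n);print(n,c)
E
```

```text
{'time': 0.0, 'q': array([ 6.82958429e+01,  5.01227965e+00,  1.00330027e+01,  9.51016658e+01,
       -2.30740203e-04,  9.00004567e+01]), 'qd': array([ 0.03521586, -0.04613111,  0.04588022,  0.04037215, -0.00432842,
        0.15443596]), 'joint_efforts': array([ 1.12451045e-03, -5.20376801e+01,  4.64816129e+01,  1.58800028e-02,
        1.51127665e-05, -1.32329927e-05]), 'ee_pos': array([0.2033954 , 0.51100093, 0.4039586 ]), 'tcp_rot': array([-1.79919057e+02,  2.31385222e-04,  1.58295386e+02]), 'wrist_force': array([0.50038406, 0.26332264, 0.71227764]), 'torque': array([-0.04677335,  0.00585014,  0.06850002]), 'grasp_force': 0.0, 'opening': 0.08526370823382222}
side {'fx': 435.77919490633377, 'fy': 435.77919490633377, 'cx': 314.53987477368815, 'cy': 241.83262661031839, 'view': array([[-0.99960631,  0.02494587,  0.01284269,  0.59904333],
       [-0.00125182,  0.41761727, -0.90862217,  0.06244687],
       [-0.0280297 , -0.90828053, -0.41742163,  1.06090756],
       [ 0.        ,  0.        ,  0.        ,  1.        ]])}
top {'fx': 507.9032706361562, 'fy': 507.9032706361562, 'cx': 313.96506440256326, 'cy': 235.57150142111962, 'view': array([[ 0.00929743, -0.99995303,  0.002738  , -0.0120253 ],
       [-0.99817751, -0.00944412, -0.05960254,  0.60914074],
       [ 0.0596256 , -0.00217886, -0.99821843,  1.02273649],
       [ 0.        ,  0.        ,  0.        ,  1.        ]])}
```

View pics/top0.png

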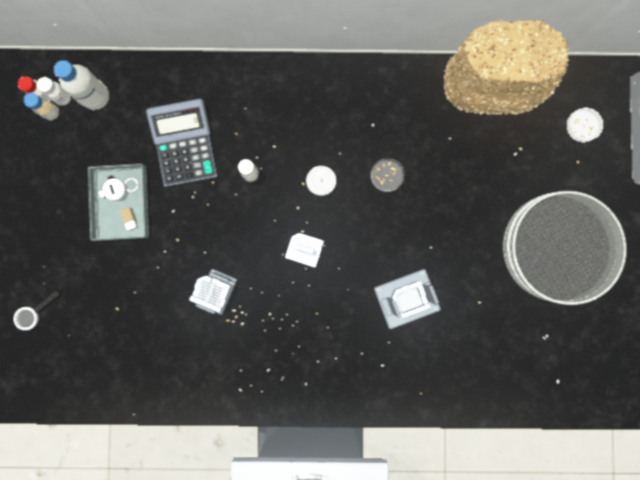

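View pics/side0.png

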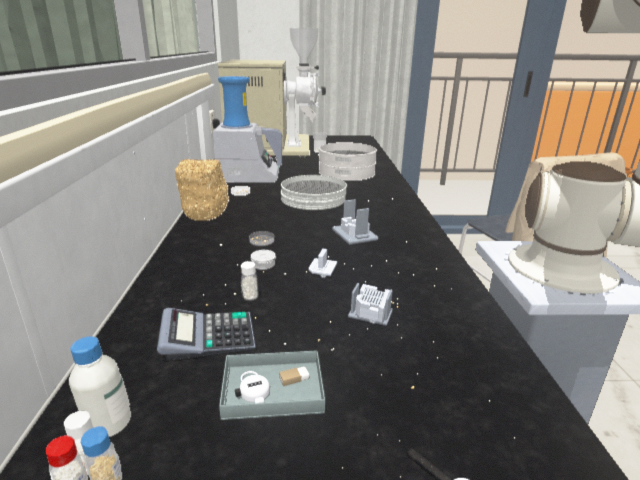

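The top view shows the cradle with the screen at (212,292), the lid at (305,250), the station at (408,298), the dish at (321,180), the petri dish at (387,175) and the vial at (249,170). Next I'll take enlarged crops with a metric grid.

```bash
cat > h.py <<'E'
import numpy as np,cv2
from workcell import monitor,camera,get_calibration
def ray(n,uv,z):
    c=get_calibration(n);V=c['view'];R=V[:3,:3];o=-R.T@V[:3,3]
    d=R.T@np.array([(uv[0]-c['cx'])/c['fx'],(uv[1]-c['cy'])/c['fy'],1.])
    return (o+d*(z-o[2])/d[2])
def proj(n,p):
    c=get_calibration(n);q=c['view'][:3,:3]@np.asarray(p,float)+c['view'][:3,3]
    return np.array([c['fx']*q[0]/q[2]+c['cx'],c['fy']*q[1]/q[2]+c['cy']])
def crop(im,u0,v0,w,h,s):
    o=cv2.resize(im[v0:v0+h,u0:u0+w],None,fx=s,fy=s,interpolation=cv2.INTER_CUBIC)
    for k in range(0,w,10): cv2.putText(o,str(u0+k),(k*s,8),0,.3,(255,0,0),1);cv2.line(o,(k*s,9),(k*s,14),(255,0,0),1)
    for k in range(0,h,10): cv2.putText(o,str(v0+k),(0,k*s+4),0,.3,(255,0,0),1);cv2.line(o,(20,k*s),(26,k*s),(255,0,0),1)
    return o
E
python3 - <<'E'
from h import *
t=np.load('top0.npy');s=np.load('side0.npy')
a=[crop(t,182,262,64,60,6),crop(t,278,224,64,60,6)]
b=[crop(t,370,260,76,72,5),crop(s,330,190,76,72,5)]
c=np.hstack(a);d=np.hstack(b);W=max(c.shape[1],d.shape[1])
c,d=[np.pad(x,((0,0),(0,W-x.shape[1]),(0,0))) for x in(c,d)]
o=np.vstack([c,d]);o=cv2.resize(o,None,fx=.82,fy=.82) if o.shape[0]>600 else o
print(o.shape);cv2.imwrite('pics/crops0.png',o[:,:,::-1])
for n,im,rois in(('top',t,[(182,262,64,60),(278,224,64,60),(370,260,76,72)]),):
  for (u,v,w,h) in rois:
    g=im[v:v+h,u:u+w].astype(int).mean(2)
    for th in (90,225):
      cs,_=cv2.findContours((g>th).astype(np.uint8),0,1);k=max(cs,key=cv2.contourArea)
      r=cv2.minAreaRect(k);print(th,np.round(np.array(r[0])+(u,v),1),np.round(r[1],1),round(r[2],1),cv2.contourArea(k),(cv2.approxPolyDP(k,2,True)[:,0]+(u,v)).tolist())
E
```

```text
(590, 630, 3)
90 [211.5 290.4] [37.8 42.4] 24.0 1362.5 [[211, 269], [207, 275], [196, 279], [188, 299], [201, 309], [221, 314], [236, 279]]
225 [209.8 292.5] [32.7 29. ] 21.8 829.5 [[198, 279], [190, 299], [218, 311], [224, 301], [228, 285], [215, 279], [211, 282], [209, 277]]
90 [304.2 249.1] [35.9 33.5] 25.2 976.5 [[293, 234], [282, 255], [286, 259], [315, 267], [324, 241], [305, 234], [303, 230]]
225 [304.  248.8] [31.  26.9] 18.4 775.5 [[293, 236], [286, 257], [315, 265], [322, 241], [302, 234]]
90 [407.2 298.4] [46.1 57.1] 69.1 2500.5 [[425, 269], [374, 287], [389, 328], [440, 309]]
225 [410.7 299.4] [29.7 31.9] 68.6 756.0 [[420, 281], [404, 286], [394, 293], [393, 298], [400, 311], [422, 302], [425, 304], [401, 313], [402, 318], [430, 307]]
```

View pics/crops0.png

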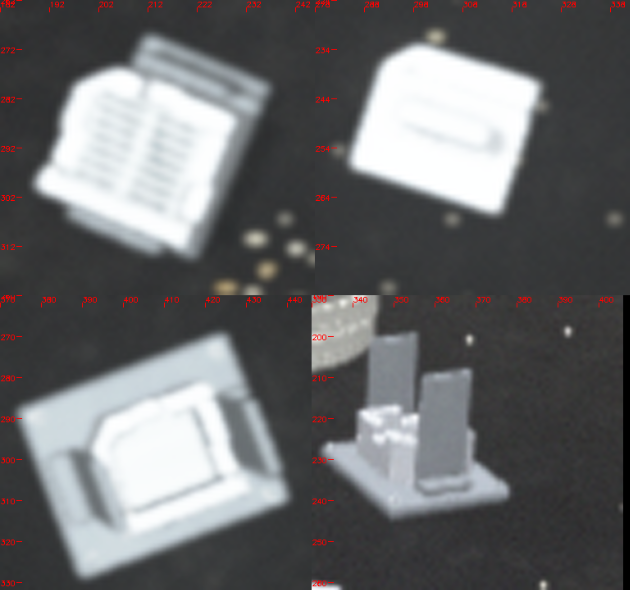

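The crops show the clipped corner at upper left on all three parts, so +x points up in the image and +y points left. Yaw is about -23° for the screen, -17° for the lid and +20° for the station. Next I'll fit edge lines for centres.

```bash
cat >> h.py <<'E'
def quad(n,im,cor,z,th,tol=2.0,drop=()):
    """cor: px corners in order (-x+y),(-x-y),(+x-y),(+x+y virtual). Returns centre,yaw,sizes by edge line fits, on plane z."""
    g=cv2.resize(im.astype(np.float32).mean(2),None,fx=4,fy=4,interpolation=cv2.INTER_CUBIC)
    cs,_=cv2.findContours((g>th).astype(np.uint8),cv2.RETR_LIST,cv2.CHAIN_APPROX_NONE)
    P=(np.vstack([c[:,0] for c in cs])+.5)/4-.5
    cor=np.array(cor,float);L=[]
    for i in range(4):
        a,b=cor[i],cor[(i+1)%4];
        for tl in (tol,1.0):
            d=b-a;l=np.hypot(*d);d/=l;nrm=np.array([-d[1],d[0]])
            s=(P-a)@d;e=(P-a)@nrm
            hi=.6 if i==2 else .85; lo=.4 if i==3 else .15
            k=P[(s>lo*l)&(s<hi*l)&(abs(e)<tl)]
            if len(k)<8: break
            w=np.array([ray(n,q,z)[:2] for q in k])
            vx,vy,x0,y0=cv2.fitLine(k.astype(np.float32),cv2.DIST_HUBER,0,.01,.01).ravel()
            a2=np.array([x0,y0])+np.array([vx,vy])*((a-[x0,y0])@[vx,vy]);b2=np.array([x0,y0])+np.array([vx,vy])*((b-[x0,y0])@[vx,vy]);a,b=a2,b2
        A,B=ray(n,a,z)[:2],ray(n,b,z)[:2];L.append((A,B));
        print(i,len(k),'edge ang',round(np.degrees(np.arctan2(*(B-A)[::-1])),1))
    X=[]
    for i in range(4):
        (A,B),(C,D)=L[i-1],L[i]
        t=np.linalg.solve(np.array([B-A,C-D]).T,C-A);X.append(A+t[0]*(B-A))
    X=np.array(X);ax=(X[2]-X[1]+X[3]-X[0])/2;ay=(X[0]-X[1]+X[3]-X[2])/2
    yx=np.degrees(np.arctan2(ax[1],ax[0]));yy=np.degrees(np.arctan2(-ay[0],ay[1]))
    print('centre',X.mean(0).round(4),'yaw',yx.round(1),yy.round(1),'sx,sy mm',(1e3*np.hypot(*ax)).round(1),(1e3*np.hypot(*ay)).round(1))
    return X
E
python3 - <<'E'
from h import *
t=np.load('top0.npy')
print('base');quad('top',t,[(374,287)[::1] and (389,328),(440,309),(425,269),(374,287)][:1]+[(440,309),(425,269),(374,287)],.010,115)
print('lid');quad('top',t,[(284,258),(315,267),(323,242),(292,233)],.014,150)
for th in (200,225):
  print('screen');quad('top',t,[(189,299),(218,312),(229,286),(200,274)],.048,th)
print('pan');quad('top',t,[(401,318),(430,306),(419,281),(390,293)],.042,225)
for n,u in(('dish',(321,180)),('petri',(387,175)),('vial',(249,172))):print(n,ray('top',u,.02).round(3))
E
```

```text
base
0 143 edge ang -68.9
1 113 edge ang 23.1
2 91 edge ang 111.0
3 73 edge ang -159.1
centre [ 0.4823 -0.1985] yaw 22.0 21.0 sx,sy mm 91.1 114.3
lid
0 86 edge ang -107.6
1 70 edge ang -17.0
2 0 edge ang 74.3
3 45 edge ang 162.4
centre [0.5797 0.0147] yaw -17.3 -16.6 sx,sy mm 53.7 67.1
screen
0 81 edge ang -112.5
1 70 edge ang -17.0
2 53 edge ang 65.6
3 48 edge ang 166.0
centre [0.4929 0.1987] yaw -15.5 -23.5 sx,sy mm 59.0 64.8
screen
0 82 edge ang -112.1
1 70 edge ang -16.4
2 51 edge ang 65.7
3 48 edge ang 167.6
centre [0.4931 0.1988] yaw -14.4 -23.3 sx,sy mm 57.0 63.3
pan
0 83 edge ang -69.1
1 71 edge ang 18.2
2 53 edge ang 107.3
3 46 edge ang -155.4
centre [ 0.4827 -0.1999] yaw 21.5 19.0 sx,sy mm 57.8 58.8
dish [ 0.724 -0.02   0.02 ]
petri [ 0.736 -0.156  0.02 ]
vial [0.739 0.129 0.02 ]
```

```bash
cat >> h.py <<'E'
def plan(xyz,yaw,n,op,start=None,lvl=True):
    """rows from the present pose to xyz/yaw in n equal steps, printed 8 to a call"""
    from scipy.spatial.transform import Rotation as Ro
    if start is None:
        o=monitor.get_obs();p,e=o['ee_pos'],o['tcp_rot']
    else: p,e=start
    R=Ro.from_euler('xyz',e,degrees=True);T=Ro.from_euler('xyz',[180,0,yaw],degrees=True)
    w=(R.inv()*T).as_rotvec()/n;d=(np.array(xyz)-p)/n;out=[]
    for i in range(n):
        r=np.r_[R.inv().apply(d)/.04,w/.1];R=R*Ro.from_rotvec(w)
        out.append(' '.join(f'{v:.2f}'.replace('-0.00','0').replace('0.00','0') for v in r)+f' {op}')
    while len(out)%8: out.append(f'0 0 0 0 0 0 {op}')
    for i in range(0,len(out),8): print('; '.join(out[i:i+8]))
    return list(xyz),[180,0,yaw]
E
python3 -c "
from h import *
s=plan([.493,.199,.30],156.7,13,1)
plan([.493,.199,.185],156.7,5,1,s)"
```

```text
-0.74 -0.35 0.20 0 0 0.02 1; -0.74 -0.35 0.20 0 0 0.02 1; -0.74 -0.35 0.20 0 0 0.02 1; -0.74 -0.35 0.20 0 0 0.02 1; -0.74 -0.35 0.20 0 0 0.02 1; -0.74 -0.34 0.20 0 0 0.02 1; -0.74 -0.34 0.20 0 0 0.02 1; -0.74 -0.34 0.20 0 0 0.02 1
-0.75 -0.34 0.20 0 0 0.02 1; -0.75 -0.34 0.20 0 0 0.02 1; -0.75 -0.34 0.20 0 0 0.02 1; -0.75 -0.33 0.20 0 0 0.02 1; -0.75 -0.33 0.20 0 0 0.02 1; 0 0 0 0 0 0 1; 0 0 0 0 0 0 1; 0 0 0 0 0 0 1
0 0 0.57 0 0 0 1; 0 0 0.58 0 0 0 1; 0 0 0.58 0 0 0 1; 0 0 0.58 0 0 0 1; 0 0 0.58 0 0 0 1; 0 0 0 0 0 0 1; 0 0 0 0 0 0 1; 0 0 0 0 0 0 1
```

carry_out(targets="-0.74 -0.35 0.20 0 0 0.02 1; -0.74 -0.35 0.20 0 0 0.02 1; -0.74 -0.35 0.20 0 0 0.02 1; -0.74 -0.35 0.20 0 0 0.02 1; -0.74 -0.35 0.20 0 0 0.02 1; -0.74 -0.34 0.20 0 0 0.02 1; -0.74 -0.34 0.20 0 0 0.02 1; -0.74 -0.34 0.20 0 0 0.02 1", newtons=40)

```text
time: 0.77
ee_pos: [0.3818, 0.3178, 0.3401]
tcp_rot: [-180.0, -0.0, 157.4]
wrist_force: [0.1, 0.7, 0.1]
opening: 0.0855
grasp_force: 0.0
```

carry_out(targets="-0.75 -0.34 0.20 0 0 0.02 1; -0.75 -0.34 0.20 0 0 0.02 1; -0.75 -0.34 0.20 0 0 0.02 1; -0.75 -0.33 0.20 0 0 0.02 1; -0.75 -0.33 0.20 0 0 0.02 1; 0 0 0 0 0 0 1; 0 0 0 0 0 0 1; 0 0 0 0 0 0 1")

```text
time: 1.43
ee_pos: [0.4931, 0.199, 0.3004]
tcp_rot: [-180.0, -0.0, 156.8]
wrist_force: [0.3, -0.0, -0.3]
opening: 0.0855
grasp_force: 0.0
```

Run:
```python
from h import *
s=plan([.493,.199,.185],156.7,5,1)
a=crop(camera('top'),160,240,100,110,4);b=crop(camera('side'),320,220,100,110,4)
cv2.imwrite('pics/above.png',np.hstack([a,b])[:,:,::-1])
```

```text
0 0 0.58 0 0 0 1; 0 0 0.58 0 0 0 1; 0 0 0.58 0 0 0 1; 0 0 0.58 0 0 0 1; 0 0 0.58 0 0 0 1; 0 0 0 0 0 0 1; 0 0 0 0 0 0 1; 0 0 0 0 0 0 1
```

View pics/above.png

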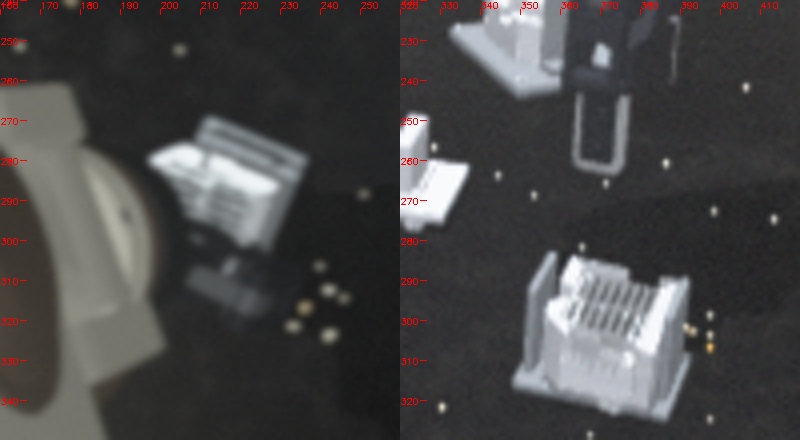

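The gripper is above the screen (side view: fingers around (370,260), screen at (372,310)) and tracks to within 0.1 mm. I'll descend and close.

carry_out(targets="0 0 0.58 0 0 0 1; 0 0 0.58 0 0 0 1; 0 0 0.58 0 0 0 1; 0 0 0.58 0 0 0 1; 0 0 0.58 0 0 0 1; 0 0 0 0 0 0 1; 0 0 0 0 0 0 1; 0 0 0 0 0 0 1")

```text
time: 2.2
ee_pos: [0.4934, 0.1998, 0.1864]
tcp_rot: [179.9, 0.1, 156.9]
wrist_force: [-0.2, -0.3, 0.8]
opening: 0.0856
grasp_force: 0.0
```

carry_out(targets="0 0 0 0 0 0 -1; 0 0 0 0 0 0 -1; 0 0 0 0 0 0 -1; 0 0 0 0 0 0 -1; 0 0 0 0 0 0 -1; 0 0 0 0 0 0 -1; 0 0 0 0 0 0 -1; 0 0 0 0 0 0 -1", newtons=40)

```text
time: 2.87
ee_pos: [0.4937, 0.1991, 0.1869]
tcp_rot: [179.9, 0.1, 156.8]
wrist_force: [-1.9, -2.9, 10.2]
opening: 0.0644
grasp_force: 41.6
```

carry_out(targets="0 0 -0.2 0 0 0 -1; 0 0 -0.3 0 0 0 -1; 0 0 -0.5 0 0 0 -1; 0 0 -0.5 0 0 0 -1; 0 0 -0.5 0 0 0 -1; 0 0 0 0 0 0 -1; 0 0 0 0 0 0 -1; 0 0 0 0 0 0 -1")

```text
time: 3.53
ee_pos: [0.493, 0.199, 0.2641]
tcp_rot: [-180.0, -0.0, 156.8]
wrist_force: [-0.3, -1.1, -2.2]
opening: 0.0643
grasp_force: 46.3
```

Run:
```python
from h import *
s=plan([.42,0,.265],156.8,13,-1)
s=plan([.42,0,.185],156.8,5,-1,s)
a=crop(camera('top'),160,240,100,110,4);b=crop(camera('side'),320,220,100,110,4)
cv2.imwrite('pics/lift.png',np.hstack([a,b])[:,:,::-1])
```

```text
-0.02 -0.41 0 0 0 0 -1; -0.02 -0.41 0 0 0 0 -1; -0.02 -0.41 0 0 0 0 -1; -0.02 -0.41 0 0 0 0 -1; -0.02 -0.41 0 0 0 0 -1; -0.02 -0.41 0 0 0 0 -1; -0.02 -0.41 0 0 0 0 -1; -0.02 -0.41 0 0 0 0 -1
-0.02 -0.41 0 0 0 0 -1; -0.02 -0.41 0 0 0 0 -1; -0.02 -0.41 0 0 0 0 -1; -0.02 -0.41 0 0 0 0 -1; -0.02 -0.41 0 0 0 0 -1; 0 0 0 0 0 0 -1; 0 0 0 0 0 0 -1; 0 0 0 0 0 0 -1
0 0 0.40 0 0 0 -1; 0 0 0.40 0 0 0 -1; 0 0 0.40 0 0 0 -1; 0 0 0.40 0 0 0 -1; 0 0 0.40 0 0 0 -1; 0 0 0 0 0 0 -1; 0 0 0 0 0 0 -1; 0 0 0 0 0 0 -1
```

View pics/lift.png

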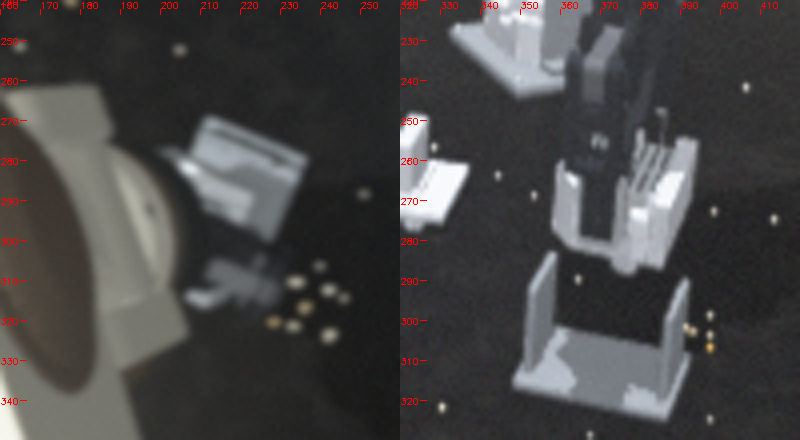

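The screen is lifted clear and the cradle is empty in the side view. I'll carry it to the bench at (0.42, 0).

carry_out(targets="-0.03 -0.66 0 0 0 0 -1; -0.03 -0.66 0 0 0 0 -1; -0.03 -0.66 0 0 0 0 -1; -0.03 -0.66 0 0 0 0 -1; -0.03 -0.66 0 0 0 0 -1; -0.03 -0.66 0 0 0 0 -1; -0.04 -0.67 0 0 0 0 -1; -0.04 -0.70 0 0 0 0 -1")

```text
time: 4.3
ee_pos: [0.4179, -0.0019, 0.2637]
tcp_rot: [-180.0, -0.1, 156.8]
wrist_force: [0.6, -1.0, -2.0]
opening: 0.064
grasp_force: 46.3
```

carry_out(targets="0 0 0.4 0 0 0 -1; 0 0 0.4 0 0 0 -1; 0 0 0.4 0 0 0 -1; 0 0 0.4 0 0 0 -1; 0 0 0.3 0 0 0 -1; 0 0 0 0 0 0 -1; 0 0 0 0 0 0 -1; 0 0 0 0 0 0 -1")

```text
time: 4.97
ee_pos: [0.419, -0.0009, 0.1893]
tcp_rot: [180.0, 0.0, 156.8]
wrist_force: [-0.0, -0.3, -2.4]
opening: 0.0639
grasp_force: 46.3
```

carry_out(targets="0 0 0.08 0 0 0 -1; 0 0 0.06 0 0 0 -1; 0 0 0.02 0 0 0 -1; 0 0 0.02 0 0 0 -1; 0 0 0.01 0 0 0 -1; 0 0 0 0 0 0 -1; 0 0 0 0 0 0 -1; 0 0 0 0 0 0 -1")

```text
time: 5.63
ee_pos: [0.4197, -0.0012, 0.1833]
tcp_rot: [179.9, 0.2, 156.8]
wrist_force: [-1.7, -2.9, 12.6]
opening: 0.0637
grasp_force: 46.4
```

carry_out(targets="0 0 -0.02 0 0 0 -1; 0 0 0 0 0 0 0.55; 0 0 0 0 0 0 0.7; 0 0 0 0 0 0 1; 0 0 0 0 0 0 1; 0 0 0 0 0 0 1; 0 0 0 0 0 0 1; 0 0 0 0 0 0 1")

```text
time: 6.3
ee_pos: [0.4188, -0.001, 0.1818]
tcp_rot: [-180.0, -0.0, 156.8]
wrist_force: [0.2, 0.5, -0.5]
opening: 0.0859
grasp_force: 0.0
```

carry_out(targets="0 0 -0.3 0 0 0 1; 0 0 -0.5 0 0 0 1; 0 0 -0.5 0 0 0 1; 0 0 -0.5 0 0 0 1; 0 0 -0.2 0 0 0 1; 0 0 0 0 0 0 1; 0 0 0 0 0 0 1; 0 0 0 0 0 0 1")

```text
time: 6.97
ee_pos: [0.4186, -0.001, 0.2606]
tcp_rot: [-180.0, -0.1, 156.8]
wrist_force: [0.2, 0.1, -0.2]
opening: 0.0857
grasp_force: 0.0
```

Run:
```python
from h import *
a=crop(camera('top'),260,260,100,110,4);b=crop(camera('side'),360,200,100,110,4)
cv2.imwrite('pics/bench.png',np.hstack([a,b])[:,:,::-1])
print(proj('side',[.42,0,.021]),proj('top',[.42,0,.042]))
```

```text
[389.71793521 259.77702226] [309.92276709 330.20007529]
```

View pics/bench.png

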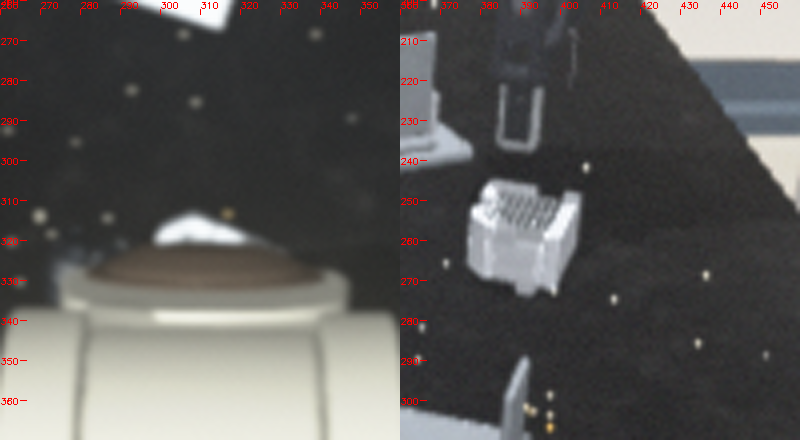

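The screen stands upright on the bench (side view, about (388,260)). Now turn 90° and take it by the x faces.

carry_out(targets="0 0 0 0 0 0.98 1; 0 0 0 0 0 0.98 1; 0 0 0 0 0 0.98 1; 0 0 0 0 0 0.98 1; 0 0 0 0 0 0.98 1; 0 0 0 0 0 0.98 1; 0 0 0 0 0 0.98 1; 0 0 0 0 0 0.98 1")

```text
time: 7.73
ee_pos: [0.4186, -0.001, 0.261]
tcp_rot: [-179.9, -0.0, 111.6]
wrist_force: [0.0, 0.3, 1.0]
opening: 0.0853
grasp_force: 0.0
```

carry_out(targets="0 0 0 0 0 0.98 1; 0 0 0 0 0 0.98 1; 0 0 0 0 0 0.98 1; 0 0 0 0 0 0.98 1; 0 0 0 0 0 0.98 1; 0 0 0 0 0 0.98 1; 0 0 0 0 0 0.98 1; 0 0 0 0 0 0.98 1")

```text
time: 8.4
ee_pos: [0.4186, -0.001, 0.2609]
tcp_rot: [-179.9, 0.0, 66.7]
wrist_force: [0.5, 0.7, -0.5]
opening: 0.0851
grasp_force: 0.0
```

Run:
```python
from h import *
print(monitor.get_obs()['q'])
s=plan([.4193,-.001,.182],66.8,6,1)
```

```text
[-1.35412266e-01 -1.35622927e+01 -2.32304708e+01  8.04140549e+01
  2.35417380e-03  1.13174297e+02]
0 0 0.33 0 0 0 1; 0 0 0.33 0 0 0 1; 0 0 0.33 0 0 0 1; 0 0 0.33 0 0 0 1; 0 0 0.33 0 0 0 1; 0 0 0.33 0 0 0 1; 0 0 0 0 0 0 1; 0 0 0 0 0 0 1
```

carry_out(targets="0 0 0.33 0 0 0 1; 0 0 0.33 0 0 0 1; 0 0 0.33 0 0 0 1; 0 0 0.33 0 0 0 1; 0 0 0.33 0 0 0 1; 0 0 0.33 0 0 0 1; 0 0 0 0 0 0 1; 0 0 0 0 0 0 1")

```text
time: 9.07
ee_pos: [0.4183, -0.001, 0.1818]
tcp_rot: [-179.9, 0.1, 67.0]
wrist_force: [0.3, -0.0, -0.4]
opening: 0.0852
grasp_force: 0.0
```

carry_out(targets="0 0 0 0 0 0 -1; 0 0 0 0 0 0 -1; 0 0 0 0 0 0 -1; 0 0 0 0 0 0 -1; 0 0 0 0 0 0 -1; 0 0 0 0 0 0 -1; 0 0 0 0 0 0 -1; 0 0 0 0 0 0 -1", newtons=40)

```text
time: 9.73
ee_pos: [0.4192, -0.001, 0.1837]
tcp_rot: [179.9, -0.0, 67.0]
wrist_force: [-1.5, -0.0, 6.8]
opening: 0.0556
grasp_force: 42.6
```

carry_out(targets="0 0 -0.2 0 0 0 -1; 0 0 -0.4 0 0 0 -1; 0 0 -0.5 0 0 0 -1; 0 0 -0.5 0 0 0 -1; 0 0 -0.5 0 0 0 -1; 0 0 -0.4 0 0 0 -1; 0 0 0 0 0 0 -1; 0 0 0 0 0 0 -1")

```text
time: 10.4
ee_pos: [0.419, -0.001, 0.2831]
tcp_rot: [179.9, -0.0, 67.0]
wrist_force: [0.1, -0.1, -2.8]
opening: 0.0554
grasp_force: 43.4
```

Run:
```python
from h import *
s=plan([.4825,-.1980,.281],111,14,-1)
a=camera('top');np.save('top1.npy',a);b=camera('side');np.save('side1.npy',b)
cv2.imwrite('pics/hold.png',np.hstack([crop(a,370,255,80,80,5),crop(b,325,180,80,80,5)])[:,:,::-1])
quad('top',a,[(389,328),(440,309),(425,269),(374,287)],.010,115)
quad('top',np.load('top0.npy'),[(284,258),(315,267),(322,243),(293,233)],.014,150,3)
```

```text
-0.28 0.24 0 0 0 -0.55 -1; -0.29 0.23 0 0 0 -0.55 -1; -0.30 0.21 0 0 0 -0.55 -1; -0.32 0.19 0 0 0 -0.55 -1; -0.33 0.18 0 0 0 -0.55 -1; -0.33 0.16 0 0 0 -0.55 -1; -0.34 0.14 0 0 0 -0.55 -1; -0.35 0.12 0 0 0 -0.55 -1
-0.36 0.10 0 0 0 -0.55 -1; -0.36 0.08 0 0 0 -0.55 -1; -0.36 0.06 0 0 0 -0.55 -1; -0.37 0.04 0 0 0 -0.55 -1; -0.37 0.02 0 0 0 -0.55 -1; -0.37 0 0 0 0 -0.55 -1; 0 0 0 0 0 0 -1; 0 0 0 0 0 0 -1
0 142 edge ang -68.9
1 113 edge ang 23.2
2 92 edge ang 111.0
3 74 edge ang -159.1
centre [ 0.4823 -0.1985] yaw 22.0 21.1 sx,sy mm 89.8 112.9
0 86 edge ang -107.6
1 67 edge ang -17.2
2 52 edge ang 73.1
3 46 edge ang 162.3
centre [0.582  0.0139] yaw -17.5 -17.3 sx,sy mm 58.6 67.0
```

View pics/hold.png

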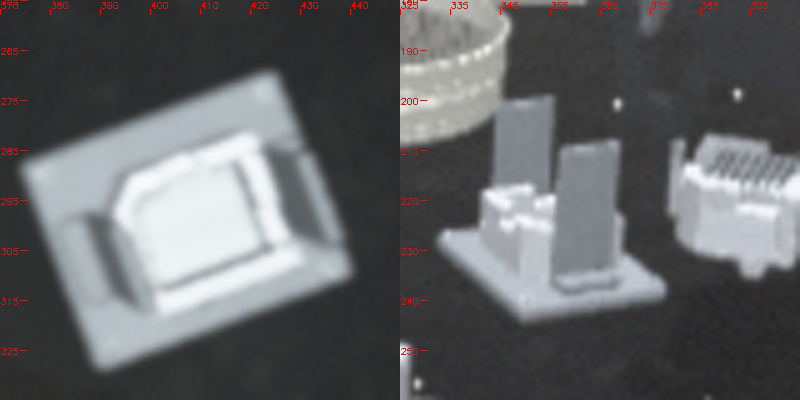

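The held screen shows in the side view, and the base plate fit now agrees with the given size (90×113 mm). Centre is (0.482, -0.198), yaw 21°. I'll carry the screen there.

carry_out(targets="-0.28 0.24 -0.01 0 0 -0.55 -1; -0.29 0.23 0 0 0 -0.55 -1; -0.30 0.21 0 0 0 -0.55 -1; -0.32 0.19 0 0 0 -0.55 -1; -0.33 0.18 0 0 0 -0.55 -1; -0.33 0.16 0 0 0 -0.55 -1; -0.34 0.14 0 0 0 -0.55 -1; -0.35 0.12 0 0 0 -0.55 -1")

```text
time: 11.17
ee_pos: [0.4553, -0.1141, 0.2815]
tcp_rot: [-179.9, -0.0, 92.3]
wrist_force: [0.2, -0.0, -1.6]
opening: 0.0554
grasp_force: 43.2
```

carry_out(targets="-0.36 0.10 0 0 0 -0.55 -1; -0.36 0.08 0 0 0 -0.55 -1; -0.36 0.06 0 0 0 -0.55 -1; -0.37 0.04 0 0 0 -0.55 -1; -0.37 0.02 0 0 0 -0.55 -1; -0.37 0 0 0 0 -0.55 -1; 0 0 0 0 0 0 -1; 0 0 0 0 0 0 -1")

```text
time: 11.83
ee_pos: [0.4824, -0.1983, 0.2815]
tcp_rot: [-179.9, -0.1, 111.0]
wrist_force: [-1.2, 0.3, -2.9]
opening: 0.0553
grasp_force: 43.3
```

Run:
```python
from h import *
print(monitor.get_obs()['tcp_rot'])
s=plan([.4823,-.1982,.268],111.05,4,-1)
b=camera('side');np.save('side2.npy',b)
cv2.imwrite('pics/over.png',crop(b,322,170,74,76,7)[:,:,::-1])
C=np.array([.4823,-.1982]);a=np.radians(21.05);R=np.array([[np.cos(a),-np.sin(a)],[np.sin(a),np.cos(a)]])
def P(n,x,y,z):
    p=C+R@[x,y];return proj(n,[*p,z]).round(1).tolist()
print('plate',[P('side',x,y,.01) for x,y in((-.045,.056),(.045,.056),(.045,-.056),(-.045,-.056))])
print('guide+y top outer',[P('side',x,.041,.09) for x in(-.018,.018)],'guide-y inner',[P('side',x,-.035,.09) for x in(-.018,.018)])
o=monitor.get_obs();t=o['ee_pos'][2]-.183+.042;C=o['ee_pos'][:2]
print('screen top',[P('side',x,y,t) for x,y in((-.028,.032),(.028,.02),(.016,.032),(.028,-.032),(-.028,-.032))])
print('screen foot bottom of body',[P('side',x,y,t-.034) for x,y in((-.028,.032),(.016,.032),(.028,.02))])
```

```text
[-1.79889683e+02 -1.10323639e-01  1.10977089e+02]
0 0 0.08 0 0 0 -1; 0 0 0.08 0 0 0 -1; 0 0 0.08 0 0 0 -1; 0 0 0.08 0 0 0 -1; 0 0 0 0 0 0 -1; 0 0 0 0 0 0 -1; 0 0 0 0 0 0 -1; 0 0 0 0 0 0 -1
plate [[378.5, 236.4], [349.1, 241.3], [331.6, 226.1], [359.4, 222.0]]
guide+y top outer [[369.1, 208.3], [357.1, 210.0]] guide-y inner [[355.9, 199.5], [344.4, 201.0]]
screen top [[372.0, 188.7], [351.0, 189.6], [357.2, 190.5], [342.3, 184.1], [360.6, 182.0]]
screen foot bottom of body [[371.1, 200.9], [356.5, 202.8], [350.4, 201.9]]
```

View pics/over.png

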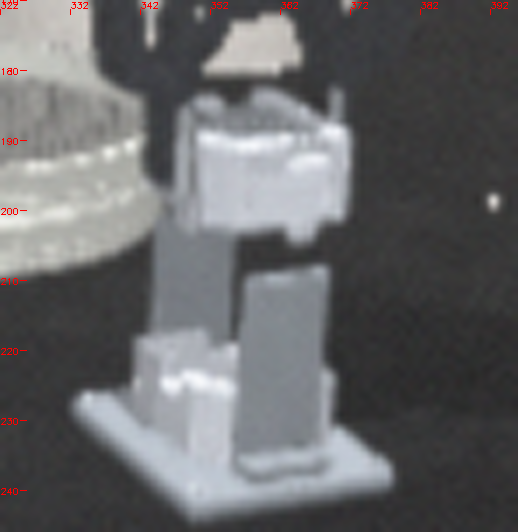

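The screen hangs squarely over the pan: guides at (362,209), clipped side towards the bottom corner of the plate (349,243), and predicted corners within 1 px. Descend between the guides.

carry_out(targets="0 0 0.15 0 0 0 -1; 0 0 0.2 0 0 0 -1; 0 0 0.2 0 0 0 -1; 0 0 0.2 0 0 0 -1; 0 0 0.2 0 0 0 -1; 0 0 0.2 0 0 0 -1; 0 0 0.1 0 0 0 -1; 0 0 0 0 0 0 -1")

```text
time: 12.55
ee_pos: [0.4824, -0.1978, 0.2317]
tcp_rot: [-179.9, -0.1, 111.1]
wrist_force: [0.7, -0.2, -2.3]
opening: 0.0553
grasp_force: 43.3
```

carry_out(targets="0 0 0.05 0 0 0 -1; 0 0 0.05 0 0 0 -1; 0 0 0.03 0 0 0 -1; 0 0 0.03 0 0 0 -1; 0 0 0.03 0 0 0 -1; 0 0 0 0 0 0 -1; 0 0 0 0 0 0 -1; 0 0 0 0 0 0 -1")

```text
time: 13.22
ee_pos: [0.4828, -0.198, 0.2256]
tcp_rot: [180.0, 0.0, 111.1]
wrist_force: [0.4, -0.8, -2.2]
opening: 0.0555
grasp_force: 43.3
```

carry_out(targets="0 0 0.03 0 0 0 -1; 0 0 0.03 0 0 0 -1; 0 0 0.03 0 0 0 -1; 0 0 0 0 0 0 -1; 0 0 0 0 0 0 -1; 0 0 0 0 0 0 -1; 0 0 0 0 0 0 -1; 0 0 0 0 0 0 -1")

```text
time: 13.88
ee_pos: [0.4827, -0.198, 0.222]
tcp_rot: [180.0, 0.0, 111.1]
wrist_force: [0.2, -0.3, -2.2]
opening: 0.0555
grasp_force: 43.3
```

carry_out(targets="0 0 0.03 0 0 0 -1; 0 0 0.03 0 0 0 -1; 0 0 0.03 0 0 0 -1; 0 0 0.03 0 0 0 -1; 0 0 0 0 0 0 -1; 0 0 0 0 0 0 -1; 0 0 0 0 0 0 -1; 0 0 0 0 0 0 -1")

```text
time: 14.55
ee_pos: [0.4826, -0.198, 0.2177]
tcp_rot: [180.0, 0.0, 111.1]
wrist_force: [-3.5, 1.2, 5.3]
opening: 0.0549
grasp_force: 44.4
```

carry_out(targets="0 0 0.02 0 0 0 -1; 0 0 0.02 0 0 0 -1; 0 0 0 0 0 0 -1; 0 0 0 0 0 0 -1; 0 0 0 0 0 0 -1; 0 0 0 0 0 0 -1; 0 0 0 0 0 0 -1; 0 0 0 0 0 0 -1")

```text
time: 15.22
ee_pos: [0.4825, -0.1979, 0.2177]
tcp_rot: [179.9, 0.1, 111.1]
wrist_force: [-9.6, 4.0, 19.0]
opening: 0.0553
grasp_force: 46.0
```

It stops solidly at the height expected for home (0.2177). I'll release and rise.

carry_out(targets="0 0 -0.03 0 0 0 -1; 0 0 0 0 0 0 0.4; 0 0 0 0 0 0 0.6; 0 0 0 0 0 0 1; 0 0 0 0 0 0 1; 0 0 0 0 0 0 1; 0 0 0 0 0 0 1; 0 0 0 0 0 0 1")

```text
time: 15.88
ee_pos: [0.4827, -0.198, 0.2166]
tcp_rot: [-180.0, -0.0, 111.1]
wrist_force: [0.3, -1.9, -0.2]
opening: 0.0856
grasp_force: 0.0
```

carry_out(targets="0 0 -0.3 0 0 0 1; 0 0 -0.5 0 0 0 1; 0 0 -0.5 0 0 0 1; 0 0 -0.5 0 0 0 1; 0 0 -0.5 0 0 0 1; 0 0 -0.3 0 0 0 1; 0 0 0 0 0 0 1; 0 0 0 0 0 0 1")

```text
time: 16.55
ee_pos: [0.4828, -0.198, 0.321]
tcp_rot: [180.0, 0.0, 111.1]
wrist_force: [-0.3, 0.2, -0.4]
opening: 0.0856
grasp_force: 0.0
```

Run:
```python
from h import *
s=plan([.581,.0145,.28],72.7,14,1)
```

```text
0.29 0.30 0.07 0 0 0.48 1; 0.31 0.29 0.07 0 0 0.48 1; 0.32 0.27 0.07 0 0 0.48 1; 0.33 0.26 0.07 0 0 0.48 1; 0.34 0.24 0.07 0 0 0.48 1; 0.35 0.22 0.07 0 0 0.48 1; 0.36 0.21 0.07 0 0 0.48 1; 0.37 0.19 0.07 0 0 0.48 1
0.38 0.17 0.07 0 0 0.48 1; 0.39 0.15 0.07 0 0 0.48 1; 0.40 0.13 0.07 0 0 0.48 1; 0.40 0.11 0.07 0 0 0.48 1; 0.41 0.09 0.07 0 0 0.48 1; 0.41 0.07 0.07 0 0 0.48 1; 0 0 0 0 0 0 1; 0 0 0 0 0 0 1
```

carry_out(targets="0.29 0.30 0.07 0 0 0.48 1; 0.31 0.29 0.07 0 0 0.48 1; 0.32 0.27 0.07 0 0 0.48 1; 0.33 0.26 0.07 0 0 0.48 1; 0.34 0.24 0.07 0 0 0.48 1; 0.35 0.22 0.07 0 0 0.48 1; 0.36 0.21 0.07 0 0 0.48 1; 0.37 0.19 0.07 0 0 0.48 1")

```text
time: 17.22
ee_pos: [0.5393, -0.0761, 0.2964]
tcp_rot: [-179.9, -0.0, 88.9]
wrist_force: [-0.5, -0.5, -0.1]
opening: 0.0854
grasp_force: 0.0
```

carry_out(targets="0.38 0.17 0.07 0 0 0.48 1; 0.39 0.15 0.07 0 0 0.48 1; 0.40 0.13 0.07 0 0 0.48 1; 0.40 0.11 0.07 0 0 0.48 1; 0.41 0.09 0.07 0 0 0.48 1; 0.41 0.07 0.07 0 0 0.48 1; 0 0 0 0 0 0 1; 0 0 0 0 0 0 1")

```text
time: 17.88
ee_pos: [0.5808, 0.0148, 0.2797]
tcp_rot: [-179.9, 0.1, 72.7]
wrist_force: [-0.6, 0.3, 0.9]
opening: 0.0853
grasp_force: 0.0
```

Run:
```python
from h import *
a=camera('top');b=camera('side')
cv2.imwrite('pics/seat.png',np.hstack([crop(a,375,255,75,75,5),crop(b,325,180,75,75,5)])[:,:,::-1])
for th in(190,225):
  quad('top',np.load('top0.npy'),[(284,258),(315,267),(322,243),(293,233)],.014,th,3)
C=np.array([.4826,-.198]);t=np.radians(21.1);R=np.array([[np.cos(t),-np.sin(t)],[np.sin(t),np.cos(t)]])
cor=[proj('top',[*(C+R@q),.076]) for q in np.array([(-28,32),(-28,-32),(28,-32),(28,32)])*1e-3]
print(np.round(cor,1).tolist())
for th in(200,225): quad('top',a,cor,.076,th,2.5)
```

```text
0 85 edge ang -107.5
1 67 edge ang -16.9
2 53 edge ang 73.4
3 45 edge ang 162.3
centre [0.582 0.014] yaw -17.3 -17.1 sx,sy mm 56.9 65.3
0 86 edge ang -107.7
1 67 edge ang -17.1
2 52 edge ang 73.2
3 46 edge ang 162.3
centre [0.582  0.0139] yaw -17.4 -17.2 sx,sy mm 55.2 63.4
[[402.9, 320.1], [434.0, 308.3], [423.4, 280.9], [392.4, 292.7]]
0 87 edge ang -68.8
1 78 edge ang 16.9
2 57 edge ang 106.5
3 48 edge ang -164.3
centre [ 0.4825 -0.1991] yaw 16.3 18.9 sx,sy mm 56.4 61.9
0 87 edge ang -68.4
1 73 edge ang 17.3
2 52 edge ang 108.1
3 45 edge ang -164.9
centre [ 0.4825 -0.1991] yaw 16.1 19.9 sx,sy mm 53.5 59.4
```

View pics/seat.png

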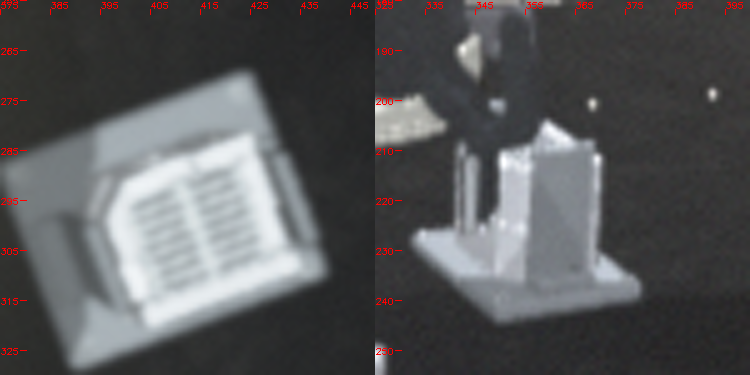

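The screen sits flush in the station, with its outline at (393–433, 281–320) as predicted and level in the side view. Lid centre is (0.582, 0.014), yaw -17.3°. I'll grip the fin.

carry_out(targets="-0.01 0.03 0.3 0 0 0 1; -0.01 0.01 0.4 0 0 0 1; 0 0 0.4 0 0 0 1; 0 0 0.4 0 0 0 1; 0 0 0.4 0 0 0 1; 0 0 0.22 0 0 0 1; 0 0 0 0 0 0 1; 0 0 0 0 0 0 1")

```text
time: 18.65
ee_pos: [0.5821, 0.0126, 0.1964]
tcp_rot: [-180.0, 0.0, 72.6]
wrist_force: [0.7, 0.5, 0.3]
opening: 0.0855
grasp_force: 0.0
```

carry_out(targets="0 0 0 0 0 0 -1; 0 0 0 0 0 0 -1; 0 0 0 0 0 0 -1; 0 0 0 0 0 0 -1; 0 0 0 0 0 0 -1; 0 0 0 0 0 0 -1; 0 0 0 0 0 0 -1; 0 0 0 0 0 0 -1", newtons=40)

```text
time: 19.32
ee_pos: [0.5824, 0.013, 0.197]
tcp_rot: [180.0, -0.0, 72.6]
wrist_force: [-0.6, 0.5, 2.5]
opening: 0.0112
grasp_force: 40.7
```

carry_out(targets="0 0 0 0 0 0 -1; 0 0 0 0 0 0 -1; 0 0 0 0 0 0 -1; 0 0 0 0 0 0 -1; 0 0 0 0 0 0 -1; 0 0 0 0 0 0 -1; 0 0 0 0 0 0 -1; 0 0 0 0 0 0 -1")

```text
time: 19.98
ee_pos: [0.5824, 0.013, 0.197]
tcp_rot: [180.0, -0.0, 72.6]
wrist_force: [0.6, -0.6, 5.3]
opening: 0.0113
grasp_force: 41.0
```

carry_out(targets="0 0 -0.2 0 0 0 -1; 0 0 -0.4 0 0 0 -1; 0 0 -0.5 0 0 0 -1; 0 0 -0.5 0 0 0 -1; 0 0 -0.5 0 0 0 -1; 0 0 -0.5 0 0 0 -1; 0 0 -0.3 0 0 0 -1; 0 0 0 0 0 0 -1")

```text
time: 20.65
ee_pos: [0.5827, 0.0131, 0.3154]
tcp_rot: [179.8, -0.1, 72.6]
wrist_force: [0.0, -0.4, -0.4]
opening: 0.0111
grasp_force: 40.3
```

Run:
```python
from h import *
s=plan([.4829,-.1988,.312],111.1,14,-1)
```

```text
-0.41 -0.06 0.01 0 0 -0.48 -1; -0.41 -0.08 0.01 0 0 -0.48 -1; -0.41 -0.10 0.01 0 0 -0.48 -1; -0.40 -0.12 0.01 0 0 -0.48 -1; -0.40 -0.13 0.01 0 0 -0.48 -1; -0.39 -0.15 0.01 0 0 -0.48 -1; -0.38 -0.17 0.01 0 0 -0.48 -1; -0.37 -0.19 0.01 0 0 -0.48 -1
-0.36 -0.21 0.01 0 0 -0.48 -1; -0.35 -0.23 0.01 0 0 -0.48 -1; -0.34 -0.24 0.01 0 0 -0.48 -1; -0.33 -0.26 0.01 0 0 -0.48 -1; -0.32 -0.27 0.01 0 0 -0.48 -1; -0.30 -0.29 0.01 0 0 -0.48 -1; 0 0 0 0 0 0 -1; 0 0 0 0 0 0 -1
```

carry_out(targets="-0.41 -0.06 0.01 0 0 -0.48 -1; -0.41 -0.08 0.01 0 0 -0.48 -1; -0.41 -0.10 0.01 0 0 -0.48 -1; -0.40 -0.12 0.01 0 0 -0.48 -1; -0.40 -0.13 0.01 0 0 -0.48 -1; -0.39 -0.15 0.01 0 0 -0.48 -1; -0.38 -0.17 0.01 0 0 -0.48 -1; -0.37 -0.19 0.01 0 0 -0.48 -1")

```text
time: 21.32
ee_pos: [0.5245, -0.1085, 0.3079]
tcp_rot: [-179.9, -0.0, 94.7]
wrist_force: [0.7, 0.1, -1.7]
opening: 0.0115
grasp_force: 40.3
```

carry_out(targets="-0.36 -0.21 0.01 0 0 -0.48 -1; -0.35 -0.23 0.01 0 0 -0.48 -1; -0.34 -0.24 0.01 0 0 -0.48 -1; -0.33 -0.26 0.01 0 0 -0.48 -1; -0.32 -0.27 0.01 0 0 -0.48 -1; -0.30 -0.29 0.01 0 0 -0.48 -1; 0 0 0 0 0 0 -1; 0 0 0 0 0 0 -1")

```text
time: 21.98
ee_pos: [0.4817, -0.1988, 0.3058]
tcp_rot: [-179.9, -0.1, 110.9]
wrist_force: [-0.2, -0.4, -1.1]
opening: 0.0112
grasp_force: 40.2
```

Run:
```python
from h import *
s=plan([.4829,-.1988,.278],111.1,6,-1)
b=camera('side')
cv2.imwrite('pics/lidover.png',crop(b,322,165,74,80,7)[:,:,::-1])
o=monitor.get_obs();C=o['ee_pos'][:2]+.0008*np.array([-.36,.933]);a=np.radians(21.1);R=np.array([[np.cos(a),-np.sin(a)],[np.sin(a),np.cos(a)]])
P=lambda x,y,z:proj('side',[*(C+R@[x,y]),z]).round(1).tolist()
t=o['ee_pos'][2]-.197+.014
print('lid top',[P(x,y,t) for x,y in((-.028,.032),(.016,.032),(.028,.02),(.028,-.032),(-.028,-.032))])
C=np.array([.4826,-.198]);print('screen top',[P(x,y,.076) for x,y in((-.028,.032),(.016,.032),(.028,.02),(.028,-.032),(-.028,-.032))])
```

```text
0 0 0.12 0 0 0 -1; 0 0 0.12 0 0 0 -1; 0 0 0.12 0 0 0 -1; 0 0 0.12 0 0 0 -1; 0 0 0.12 0 0 0 -1; 0 0 0.12 0 0 0 -1; 0 0 0 0 0 0 -1; 0 0 0 0 0 0 -1
lid top [[371.8, 195.1], [357.1, 197.0], [350.9, 196.1], [342.3, 190.4], [360.5, 188.2]]
screen top [[370.3, 211.7], [355.8, 213.7], [349.8, 212.8], [341.3, 206.5], [359.2, 204.1]]
```

View pics/lidover.png

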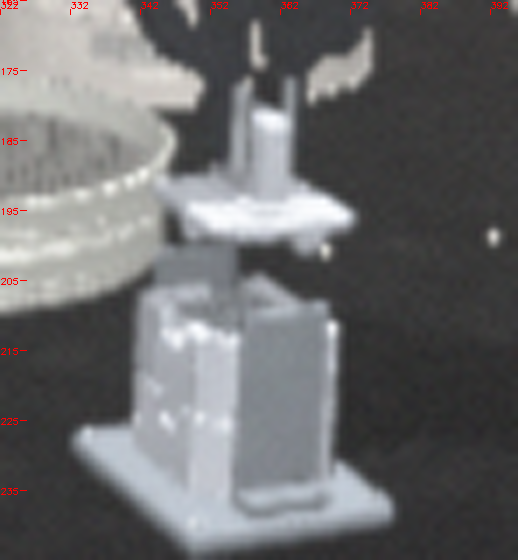

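The lid hangs level over the screen (right corner at (371,196), screen corner at (370,212)), as predicted. Descend.

carry_out(targets="0 0 0.12 0 0 0 -1; 0 0 0.12 0 0 0 -1; 0 0 0.12 0 0 0 -1; 0 0 0.12 0 0 0 -1; 0 0 0.12 0 0 0 -1; 0 0 0.06 0 0 0 -1; 0 0 0 0 0 0 -1; 0 0 0 0 0 0 -1")

```text
time: 22.7
ee_pos: [0.4821, -0.1984, 0.2806]
tcp_rot: [-180.0, -0.0, 111.1]
wrist_force: [-0.6, -0.2, -0.8]
opening: 0.011
grasp_force: 40.2
```

carry_out(targets="-0.02 0.01 0.03 0 0 0 -1; 0 0 0.03 0 0 0 -1; 0 0 0.03 0 0 0 -1; 0 0 0.03 0 0 0 -1; 0 0 0.03 0 0 0 -1; 0 0 0 0 0 0 -1; 0 0 0 0 0 0 -1; 0 0 0 0 0 0 -1")

```text
time: 23.37
ee_pos: [0.4828, -0.1991, 0.2747]
tcp_rot: [180.0, 0.0, 111.1]
wrist_force: [-0.5, -0.2, -1.1]
opening: 0.0115
grasp_force: 40.2
```

carry_out(targets="0 0 0.03 0 0 0 -1; 0 0 0.03 0 0 0 -1; 0 0 0.03 0 0 0 -1; 0 0 0 0 0 0 -1; 0 0 0 0 0 0 -1; 0 0 0 0 0 0 -1; 0 0 0 0 0 0 -1; 0 0 0 0 0 0 -1")

```text
time: 24.03
ee_pos: [0.4828, -0.199, 0.2711]
tcp_rot: [180.0, 0.0, 111.1]
wrist_force: [0.0, -0.5, -1.2]
opening: 0.0116
grasp_force: 40.2
```

Already 2 mm below the rim with no contact. Continue to 0.265.

carry_out(targets="0 0 0.03 0 0 0 -1; 0 0 0.03 0 0 0 -1; 0 0 0.03 0 0 0 -1; 0 0 0.03 0 0 0 -1; 0 0 0.02 0 0 0 -1; 0 0 0 0 0 0 -1; 0 0 0 0 0 0 -1; 0 0 0 0 0 0 -1")

```text
time: 24.7
ee_pos: [0.4828, -0.199, 0.2654]
tcp_rot: [-180.0, -0.0, 111.1]
wrist_force: [0.7, -1.8, -0.2]
opening: 0.0114
grasp_force: 40.3
```

carry_out(targets="0 0 0.02 0 0 0 -1; 0 0 0 0 0 0 -1; 0 0 0 0 0 0 -1; 0 0 0 0 0 0 -1; 0 0 0 0 0 0 -1; 0 0 0 0 0 0 -1; 0 0 0 0 0 0 -1; 0 0 0 0 0 0 -1")

```text
time: 25.37
ee_pos: [0.4828, -0.1991, 0.265]
tcp_rot: [180.0, 0.0, 111.1]
wrist_force: [-1.5, -0.4, 5.5]
opening: 0.0113
grasp_force: 41.1
```

Contact at exactly the home height (0.265). I'll press lightly, release and rise.

carry_out(targets="0 0 0.02 0 0 0 -1; 0 0 0 0 0 0 -1; 0 0 -0.03 0 0 0 -1; 0 0 0 0 0 0 -0.5; 0 0 0 0 0 0 -0.2; 0 0 0 0 0 0 0.2; 0 0 0 0 0 0 0.2; 0 0 0 0 0 0 0.2")

```text
time: 26.03
ee_pos: [0.4828, -0.199, 0.2648]
tcp_rot: [-180.0, -0.0, 111.1]
wrist_force: [0.1, 0.4, 0.9]
opening: 0.0512
grasp_force: 0.0
```

carry_out(targets="0 0 -0.2 0 0 0 0.2; 0 0 -0.4 0 0 0 0.2; 0 0 -0.5 0 0 0 0.2; 0 0 -0.5 0 0 0 0.2; 0 0 -0.5 0 0 0 0.2; 0 0 -0.5 0 0 0 0.2; 0 0 -0.2 0 0 0 0.2; 0 0 0 0 0 0 0.2")

```text
time: 26.7
ee_pos: [0.483, -0.1991, 0.3794]
tcp_rot: [179.9, 0.1, 111.1]
wrist_force: [-0.2, 0.3, 0.1]
opening: 0.0511
grasp_force: 0.0
```

carry_out(targets="0.6 0 0 0 0 0 0.2; 0.6 0 0 0 0 0 0.2; 0.6 0 0 0 0 0 0.2; 0.6 0 0 0 0 0 0.2; 0.6 0 0 0 0 0 0.2; 0.4 0 0 0 0 0 0.2; 0 0 0 0 0 0 0.2; 0 0 0 0 0 0 0.2")

```text
time: 27.37
ee_pos: [0.4337, -0.0717, 0.3763]
tcp_rot: [-180.0, -0.0, 111.2]
wrist_force: [0.0, 0.6, -0.3]
opening: 0.0514
grasp_force: 0.0
```

Run:
```python
from h import *
cv2.imwrite('pics/end.png',np.hstack([crop(camera('top'),370,255,80,80,5),crop(camera('side'),322,170,80,80,5)])[:,:,::-1])
```

```text
(no output)
```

View pics/end.png

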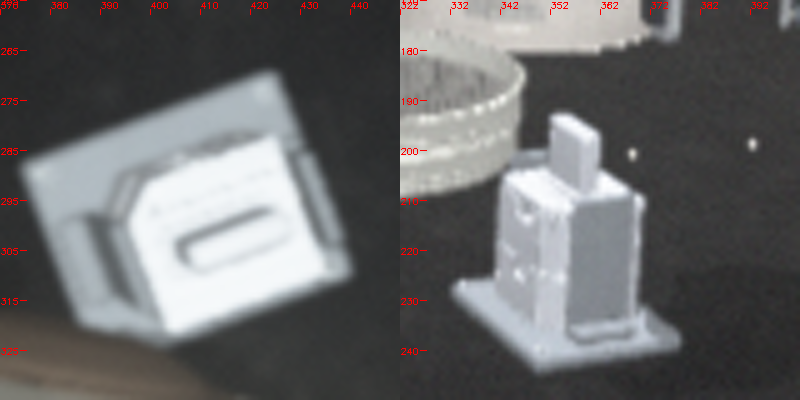

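The lid sits flat and flush on the screen, with its fin at (414,300) in the top view and lugs in the notches in the side view at (346,212). The arm is clear.

```bash
python3 -c "
from workcell import bot
print(bot.job_done())"
```

```text
the job is handed in; nothing more can be done
None
```

The sieve stack is built and handed in: the screen is home on the pan and the lid is home on the screen, both stopping at their expected heights. The dishes and vial were left alone, the arm is clear, and it took about 27 s; the verdict was not shown.

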